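Seat the rotor and load the bench tumbler

TASK

Get the bench tumbler ready to run. Its rotor sits loosely on the spindle: turn it by its grip bar while pressing it down until it drops over the drive key and is fully home. Then tip the side tray with its ball handle so that all three nuts go into the bowl, let the tray come back down level, and finally push the small clutch lever all the way over, leaving the bench objects around it alone.

Things in the scene. Friction and masses are not known exactly. Their poses are not given: they have to be found in the camera images.
- tumbler: Tumbler, fixed; its place and yaw vary. Dark base plate 170 x 360 mm, top at 14 mm, with an open round grey bowl, rim 194 mm across and 72 mm above the bench, inside about 170 mm across. Origin: on the bench under the bowl's centre, z up. Its +y points from the bowl to the tipping tray, -y to the clutch lever; the tray's ball handle is on its -x side.
- key_top (a point): On the axis of the spindle (vertical, 11 mm thick, top 52 mm above the bench) at the top of its cross key, 34 mm above the bench. Key: 48 mm long along tumbler x, 9 mm wide, 12 mm high. A stiff black seal ring round the key slides down only if the rotor is pressed with 3 to 5 N besides its weight.
- bowl_center (a point): Point on the spindle's axis, 22 mm above the bench, on the shoulder on which the seated rotor rests.
- rotor: Loose steel rotor in the bowl, 0.35 kg, threaded on the spindle, riding on the key; turns freely there. Origin: on its axis at the underside, z up; 34 mm above the bench unseated, 22 mm fully home. A slot 13 mm wide, 14 mm deep crosses its underside along its own x. Round plate 158 mm across, top 21 mm above the origin. Starts 0.45 to 2.7 rad anticlockwise of home.
- rotor_bar (a point): Middle of the top of the rotor's upright grip bar: 56 mm long along rotor x (in line with the slot), 12 mm thick, 28 mm high, 64 mm above the rotor's origin. It stands on a flat round flange 64 mm across, whose top is 28 mm below this point; fingertips may press there beside the bar. Home: rotor x parallel to tumbler x (either way round), within 5 degrees, then 5 to 15 N sinks it 12 mm.
- tray (a joint): Hinge of the tipping tray, rad: 0 = level, down on its stop; 1.15 = tipped as far as it goes, open end over the bowl. A few N on the ball handle tip it; nuts slide out somewhere between 0.4 and 1.1. Let go, it swings down to 0 by itself, damped, in 1 to 2 s.
- tray_hinge (a point): Middle of the tray's hinge line (parallel to tumbler x), 98 mm above the bench, 100 mm in tumbler +y from the bowl's centre. The tray is an aluminium trough 90 mm wide, walls 30 mm high, open toward the bowl, from 10 mm on the bowl side of the hinge to 92 mm outward.
- tip_knob (a point): Centre of the black ball, 28 mm across, on the tray's handle, a 10 mm rod beside the tray leaning away from the bowl, 66 mm in tumbler -x of the hinge's middle. At tray angle t it is 110*sin(0.70-t) mm in tumbler +y of the hinge line and 110*cos(0.70-t) mm above it. Push its outer side toward tumbler -y to tip the tray.
- clutch (a joint): Clutch lever, rad: 0 = leaning 0.5 rad to tumbler -x; 1.0 = all the way over (stop), leaning 0.5 rad to tumbler +x. Turns about a line parallel to tumbler y, 36 mm above the bench, 145 mm in tumbler -y from the bowl's centre; stays where left, needs about 1 N. Starts between 0 and 0.2.
- clutch_tip (a point): Centre of the black ball, 26 mm across, at the end of the 85 mm long clutch lever on its small grey block. Push it toward tumbler +x.
- nut0: One of three equal steel hex nuts, 36 mm across flats, 18 mm high, 0.1 kg, lying in the tray. Origin: centre of its underside when lying flat.
- nut1: One of three equal steel hex nuts, 36 mm across flats, 18 mm high, 0.1 kg, lying in the tray. Origin: centre of its underside when lying flat.
- nut2: One of three equal steel hex nuts, 36 mm across flats, 18 mm high, 0.1 kg, lying in the tray. Origin: centre of its underside when lying flat.
- screw_jar: Bystander: clear jar with red lid, 68 mm in diameter, 95 high, standing; origin under its centre.
- nail_jar: Bystander: clear jar with tan lid, 62 mm in diameter, 85 high, standing; origin under its centre.
- sanding_block: Bystander: brown cork sanding block 64 x 112 x 28 mm; origin under its centre.
- offcut: Bystander: small wood offcut 42 x 70 x 20 mm; origin under its centre.
Things that resemble listed ones, but are neither listed nor needed, are in the scene too. Leave any turquoise look-alike of the nut1 alone.

How it is judged:
On the way, in this order (a step that is already met when the one before it is completed fails the run):
1. the rotor has dropped over the key and is home (z of rotor in the frame of tumbler between 0.015 and 0.0255 m and horizontal distance between rotor and bowl_center below 0.005 m and angle between the x axis of rotor and the x axis of tumbler, either way round below 0.15 rad), for 0.2 s.
2. the tray is tipped up and all three nuts are in the bowl (horizontal distance between each of nut0, nut1, nut2 and bowl_center below 0.09 m and height (world z) of nut0 between 0.015 and 0.11 m and height (world z) of nut1 between 0.015 and 0.11 m and height (world z) of nut2 between 0.015 and 0.11 m and value of joint tray above 0.3 rad), for 0.1 s.
3. the tray is back down (value of joint tray below 0.06 rad), for 0.2 s.
4. the clutch lever is over (value of joint clutch above 0.9 rad), for 0.2 s.
At the end, for the whole second after the job is handed in: Rotor home (underside < 3.5 mm above its shoulder, < 5 mm off the axis, bar < 0.15 rad off the key); all three nuts at rest in the bowl (< 90 mm from its axis, origin 15 to 110 mm above the bench); tray down (< 0.06 rad); clutch lever over (> 0.9 rad) (all of step 1 and horizontal distance between each of nut0, nut1, nut2 and bowl_center below 0.09 m and height (world z) of nut0 between 0.015 and 0.11 m and height (world z) of nut1 between 0.015 and 0.11 m and height (world z) of nut2 between 0.015 and 0.11 m and value of joint tray below 0.06 rad and value of joint clutch above 0.9 rad and linear speed of each of rotor, nut0, nut1, nut2 below 0.03 m/s); the robot touches nothing.
It fails at once if a jar, the sanding block or the offcut is shoved more than 30 mm or knocked over (distance of any of screw_jar, nail_jar, sanding_block, offcut from where it was at the start of the episode above 0.03 m or angle between any of screw_jar, nail_jar, sanding_block, offcut's own z axis and vertical above 0.5 rad).
It also fails if it takes over 67 s, if anything falls off the work surface, if the arm or the gripper's body presses on something with over 40 N, if the wrist force passes 120 N, or if a joint passes its speed limit or range.

ROBOT

A 7-joint arm with a two-finger parallel gripper is mounted at the origin on the work surface; the furniture and walls round the work are solid. World frame = base frame: x ahead of the robot, y to its left, z up, the work surface at z = 0. Lengths are in m, angles in rad, forces in N, time in s.
With the tool pointing down it reaches from about 0.425 to 0.95 m from the base axis. Payload 4.7 kg.
Tool frame: the origin (TCP) lies at the centre of the arm's flange, where the gripper is bolted on; the fingertips stand 182 mm ahead of it and the grasp point (between the pads) lies 164 mm ahead of it (finger_overhang is the distance from the TCP to the fingertips, in m); z points along the fingers, y is the direction in which the jaws open and shut (so a half turn about z gives the same grasp; the last joint's range is limited). The gripper opens to 87 mm and grips with 3 to 60 N. Pads are 19 mm wide; open, the fingers measure 117 mm over their backs; the gripper's body (75 mm by 190 mm) begins 51 mm behind the grasp point.
Start: joints at [-1.264, 0.469, -0.049, 1.532, 0.024, 1.141, -0.082], TCP at [0.222, 0.637, 0.405] pointing down, gripper open.
Joint ranges: [-2.59, 2.59], [-0.33, 1.99], [-1.39, 1.29], [0.1, 2.45], [-1.04, 4.18], [0.21, 1.99], [-2.66, 2.66]. Speed limits (rad/s): [2.57, 2.57, 3.14, 3.14, 3.14, 3.14, 3.14].

INTERFACE

Orientations are given as a unit quaternion [x, y, z, w].
In Python, from plant import state, capture, sign_off, search_frame, finger_overhang gives the robot as it stands.
- The arm moves only by the tool arm_command, never from a script. Its argument "motion" is text: rows parted by semicolons, each of 7 numbers parted by spaces: the turn, a rotation vector about the tool's x, y, z in degrees, then the shift along the tool's x, y, z in m, then the opening, from 0 (shut) to 1 (fully open). A call has 1 to 12 rows; each row is the pose to reach, as a shift and turn from the pose commanded when the call began, along the tool's axes at that moment; what a row does not reach only later rows make up. A row lasts 1/12 s, in which the tool goes at most 41.7 mm and 7.16 degrees, less where a joint would pass 70% of its speed; a pose out of reach is approached as far as the arm can. A call with a gripper value outside its range is refused whole. The fingers move at their own pace and stop on an object; "newtons" is the grip in N (left out, the last holds). Time passes only in rows, so rows that repeat a pose let the fingers close. It gives the time, the measured TCP pose, the force and the opening at its end, in the units of the state.
- state(): the state, without advancing time (a new reading comes with each control period).
- capture(name): name is "side" or "top"; returns a dict with "frame" (400x640x3 uint8, blue, green, red), "depth" (400x640 float32, m along the optical axis (not along the pixel's ray), 0 where there is no reading), "mtx" (3x3 intrinsics, pixels), "position" and "rotation" of the camera in the world. Camera axes: x right, y down, z forward; pixel columns grow to the right and rows downward; lengths in m; the calibration is good to about 2 mm. A picture is of the moment at which its call begins.
- sign_off(): hands the job in, once; it reports no verdict.
Trained networks look in the newest picture that a camera, given by its name, has taken for a name from the list of things; names that differ only in an ending like _2 or _b are one class to them, and where a whole thing is asked for, a point or a joint stands for the part that bears it (a point fixed in the world has none). Each returns a list of dicts, best first, with "p" (0 to 1); they miss things now and then, are a little off and sometimes report something else, mostly with a low value. They report only what shows in the picture. A call takes as long as a camera call. They do not tell look-alikes from the thing itself.
- search_frame(camera, thing): "uv" ([column, row] in pixels, amid what is visible of it).
The state is a dict: "time_s": time; "joint_pos": joint angles; "qvel": joint speeds; "joint_efforts": joint torques, N m; "ee_pos": TCP position; "tcp_rot": TCP orientation; "contact_force": force on the tool from outside, world axes, zero at the start; "ft_torque": the same for the moment, N m; "gripper_width": opening from 0.0 (shut) to 1.0 (fully open).
Only numpy, scipy, OpenCV 4.12 (cv2) and the standard library are available. Lean on these libraries where they do the work, as an engineer would, in place of code of your own. Each camera call takes 0.05 s, during which the arm holds its last target. There are 200 camera calls.

## Working session

There is one attempt and no reset: what is moved stays moved. The work goes in short steps, Python scripts to look and compute and a tool call to move; the robot and the scene stay as the last step left them, time stands still between calls to the robot, and variables do not carry over. Pictures are saved under pics/ and viewed, about 8 in all and at most 12, crops included, and the job is handed in when it is done.

Besides the shell and the picture viewer there is one more tool, called as name(argument=value, ...) on one line, values as JSON. arm_command: Moves the arm, as the interface text tells. Its arguments: {"type":"object","properties":{"motion":{"type":"string"},"newtons":{"type":"number"}},"required":["motion"]}

```bash
mkdir -p pics; ls; cat > h.py <<'E'
import numpy as np, cv2
from plant import state, capture, sign_off, search_frame, finger_overhang
from scipy.spatial.transform import Rotation as R
def rot(c):
    r=np.array(c["rotation"]); return r if r.shape==(3,3) else R.from_quat(r).as_matrix()
def world(c,uv,d=None):
    u,v=uv
    if d is None:
        p=c["depth"][int(v)-1:int(v)+2,int(u)-1:int(u)+2]; d=np.median(p[p>0]) if (p>0).any() else np.nan
    ray=np.linalg.inv(c["mtx"])@[u,v,1]
    return rot(c)@(ray*d)+np.array(c["position"])
def onplane(c,uv,z):
    ray=rot(c)@np.linalg.inv(c["mtx"])@[uv[0],uv[1],1]; o=np.array(c["position"]); return o+ray*(z-o[2])/ray[2]
def proj(c,p):
    q=c["mtx"]@(rot(c).T@(np.array(p)-c["position"])); return q[:2]/q[2]
def cloud(c):
    v,u=np.mgrid[:400,:640]; d=c["depth"]; q=np.stack([u*d,v*d,d],-1)@np.linalg.inv(c["mtx"]).T
    w=q@rot(c).T+np.array(c["position"]); w[d==0]=np.nan; return w
E
python3 - <<'E'
from h import *
s=state();print(s)
for n in("top","side"):
    c=capture(n);cv2.imwrite(f"pics/{n}0.png",c["frame"]);print(n,c["position"],rot(c).round(3).tolist(),c["mtx"][0][0])
    np.savez(f"{n}0.npz",**c)
    for t in("tumbler","rotor","rotor_bar","tip_knob","clutch_tip","nut0","tray","screw_jar","nail_jar","sanding_block","offcut"):
        for r in search_frame(n,t)[:4]: print(t,np.round(r["uv"]),round(r["p"],2),world(c,r["uv"]).round(3))
E
```

```text
pics
{'time_s': 0.0, 'joint_pos': array([-1.26390138,  0.46946014, -0.04862269,  1.53368354,  0.02412075,
        1.14099047, -0.08230197]), 'qvel': array([-4.70381966e-04,  8.98180507e-04,  1.57165717e-03,  1.10077131e-06,
        4.64782750e-05,  3.55082905e-04,  2.01426754e-03]), 'joint_efforts': array([-2.14250394e-04, -5.07968044e+01, -8.08373722e-02, -2.36178410e+01,
       -6.14423049e-02,  3.75042320e-02,  1.63748500e-04]), 'ee_pos': array([0.22231357, 0.63708639, 0.40369096]), 'tcp_rot': array([ 1.67078697e-01,  9.85943078e-01, -9.69427883e-04, -1.25011850e-04]), 'contact_force': array([ 0.00757294, -0.0576066 ,  0.38526711]), 'ft_torque': array([0.0600263 , 0.03069815, 0.02837442]), 'gripper_width': 0.9981192402905489}
top [-0.29155576  0.37628934  1.40474825] [[-0.427, -0.749, 0.506], [-0.904, 0.348, -0.248], [0.009, -0.563, -0.826]] 489.7673273097421
tumbler [344. 193.] 0.71 [ 0.542 -0.142  0.01 ]
tumbler [394. 226.] 0.58 [ 0.348 -0.23   0.017]
tumbler [320. 195.] 0.56 [ 0.534 -0.047  0.067]
tumbler [262. 185.] 0.41 [0.627 0.118 0.106]
rotor [324. 196.] 0.71 [ 0.536 -0.06
[... 708 characters left out ...]
8  0.074]
rotor_bar [298. 162.] 0.2 [0.351 0.219 0.066]
tip_knob [375. 169.] 0.9 [0.57  0.149 0.1  ]
tip_knob [341. 242.] 0.42 [ 0.494 -0.168  0.113]
clutch_tip [340. 246.] 0.78 [ 0.492 -0.169  0.104]
nut0 [350. 313.] 0.81 [ 0.522 -0.273  0.001]
nut0 [372. 178.] 0.74 [0.561 0.079 0.118]
nut0 [387. 179.] 0.67 [0.603 0.093 0.108]
nut0 [290. 224.] 0.66 [0.352 0.004 0.013]
tray [372. 174.] 0.84 [0.563 0.107 0.114]
screw_jar [298. 160.] 0.65 [0.35  0.221 0.071]
screw_jar [374. 172.] 0.2 [0.567 0.11  0.118]
nail_jar [307. 335.] 0.75 [ 0.443 -0.397  0.077]
sanding_block [339. 162.] 0.57 [0.465 0.287 0.029]
offcut [278. 295.] 0.87 [ 0.361 -0.25   0.02 ]
offcut [363. 248.] 0.68 [ 0.545 -0.127  0.063]
```

```bash
python3 - <<'E'
from h import *
T=dict(np.load("top0.npz"));S=dict(np.load("side0.npz"))
a=cv2.resize(T["frame"][130:300,200:450],(800,544),interpolation=cv2.INTER_CUBIC);cv2.imwrite("pics/a.png",a)
b=cv2.resize(S["frame"][140:330,255:505],(789,600),interpolation=cv2.INTER_CUBIC);cv2.imwrite("pics/b.png",b)
for n,c in(("top",T),("side",S)):
    w=cloud(c).reshape(-1,3); 
    # rim points: height 70-74, RANSAC circle r~.095
    m=(abs(w[:,2]-.072)<.004)&(abs(w[:,0]-.54)<.2)&(abs(w[:,1]+.05)<.2); P=w[m][:,:2]
    best=None
    for x in np.arange(.47,.62,.002):
        for y in np.arange(-.14,.04,.002):
            r=np.hypot(P[:,0]-x,P[:,1]-y); k=((r>.084)&(r<.0985)).sum()-((r>.0985)&(r<.106)).sum()
            if best is None or k>best[0]: best=(k,x,y)
    print(n,best,m.sum())
E
```

```text
top (np.int64(83), np.float64(0.542), np.float64(-0.027999999999999914)) 103
side (np.int64(368), np.float64(0.548), np.float64(-0.03199999999999992)) 669
```

View pics/a.png

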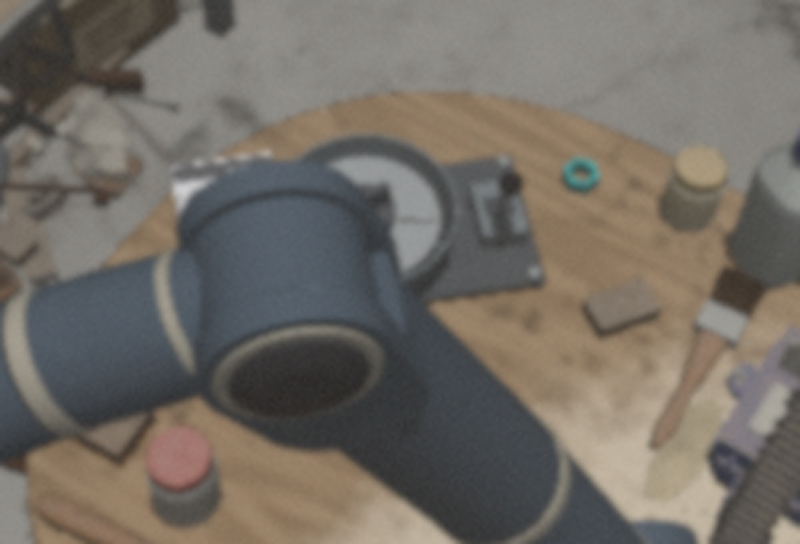

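View pics/b.png

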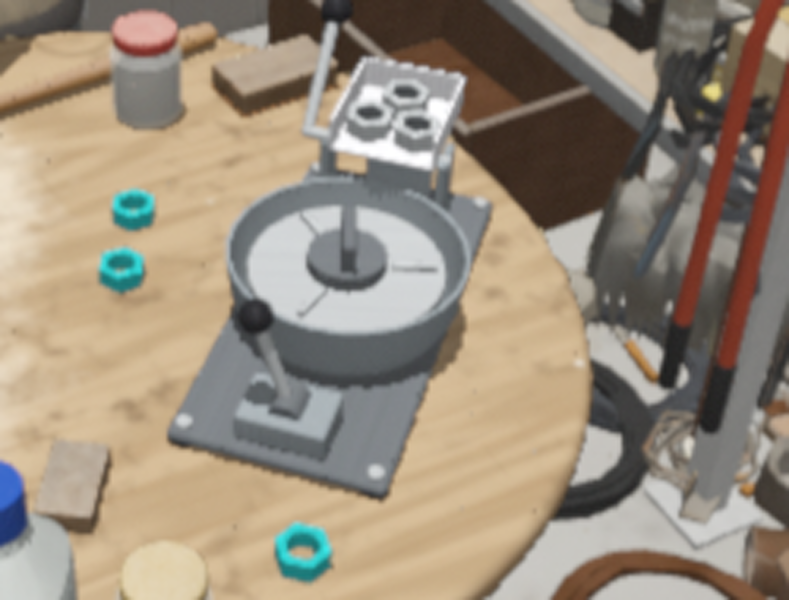

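```bash
python3 - <<'E'
from h import *
S=dict(np.load("side0.npz"))
f=lambda x,y:(255+x/3.156,140+y/3.156)
b=[onplane(S,f(*p),.015)[:2] for p in((182,421),(376,471),(481,203))]
print(np.round(b,3))
d=b[1]-b[0];print("yaw x",np.arctan2(d[1],d[0]));d=b[2]-b[1];print("yaw y",np.arctan2(d[1],d[0])-np.pi/2,np.linalg.norm(d))
w=cloud(S).reshape(-1,3)
# base plate points, minarearect
m=(abs(w[:,2]-.014)<.003)&(abs(w[:,0]-.53)<.25)&(abs(w[:,1]+.03)<.26)
col=S["frame"].reshape(-1,3).astype(int); g=(abs(col[:,0]-col[:,2])<25)&(col.mean(1)<110)
P=w[m&g][:,:2].astype(np.float32); 
print("rect",cv2.minAreaRect(P),len(P))
# rim LSQ
from scipy.optimize import least_squares
m=(w[:,2]>.066)&(w[:,2]<.075)&(abs(np.hypot(w[:,0]-.548,w[:,1]+.032)-.091)<.010);Q=w[m]
print("rim",Q.mean(0),cv2.minEnclosingCircle(Q[:,:2].astype(np.float32)))
m=(w[:,2]>.085)&(w[:,2]<.105)&(np.hypot(w[:,0]-.546,w[:,1]+.032)<.045);B=w[m];print("bar",len(B),B.round(3).tolist()[:60])
c=B[:,:2]-B[:,:2].mean(0);u,s,v=np.linalg.svd(c,full_matrices=False);print(B.mean(0),v[0],s,np.ptp(c@v[0]),np.ptp(c@v[1]))
for n,p in(("knob",(337,5)),("clutch",(254,315))):
    print(n,world(S,f(*p)))
E
```

```text
[[ 0.431 -0.173]
 [ 0.575 -0.212]
 [ 0.666  0.11 ]]
yaw x -0.2601736836079323
yaw y -0.27573506533194303 0.33410129760104185
rect ((0.5466137528419495, -0.034973859786987305), (0.35913896560668945, 0.1687060296535492), 73.76959228515625) 371
rim [ 0.55020592 -0.02875944  0.07046227] ((0.5484956502914429, -0.03088023141026497), 0.09905010461807251)
bar 87 [[0.544, -0.006, 0.099], [0.546, -0.007, 0.099], [0.549, -0.005, 0.098], [0.544, -0.01, 0.099], [0.546, -0.01, 0.098], [0.549, -0.008, 0.097], [0.551, -0.003, 0.093], [0.541, -0.012, 0.096], [0.544, -0.011, 0.096], [0.546, -0.015, 0.099], [0.549, -0.013, 0.098], [0.551, -0.01, 0.096], [0.542, -0.014, 0.095], [0.544, -0.016, 0.097], [0.546, -0.019, 0.099], [0.549, -0.021, 0.101], [0.551, -0.015, 0.096], [0.542, -0.016, 0.093], [0.544, -0.022, 0.098], [0.546, -0.022, 0.098], [0.549, -0.022, 0.098], [0.551, -0.018, 0.095], [0.542, -0.021, 0.095], [0.544, -0.024, 0.097], [0.546, -0.029, 0.101], [0.549, -0.025, 0.098], [0.551, -0.024, 0.097], [0.542, -0.028, 0.097], [0.544, -0.032, 0.1], [0.547, -0.032, 0.101], [0.549, -0.028, 0.097], [0.
[... 194 characters left out ...]
7, -0.039, 0.1], [0.549, -0.039, 0.1], [0.552, -0.036, 0.097], [0.542, -0.04, 0.097], [0.544, -0.04, 0.097], [0.547, -0.041, 0.098], [0.549, -0.038, 0.096], [0.552, -0.045, 0.101], [0.542, -0.044, 0.097], [0.544, -0.046, 0.099], [0.547, -0.045, 0.098], [0.549, -0.047, 0.1], [0.552, -0.046, 0.099], [0.542, -0.048, 0.097], [0.544, -0.051, 0.1], [0.547, -0.048, 0.098], [0.549, -0.05, 0.099], [0.552, -0.047, 0.097], [0.542, -0.049, 0.094], [0.545, -0.05, 0.096], [0.547, -0.053, 0.098]]
[ 0.54689988 -0.03754612  0.09601023] [ 0.02145976 -0.99976971] [0.16212023 0.03144813] 0.05763532629107024 0.010268145963889194
knob [0.53072391 0.14287846 0.18914729]
clutch [ 0.48259424 -0.17247737  0.1236226 ]
```

The tumbler is at about (0.547, -0.034) with yaw about -16°. The bar lies at about 91° in world, with its top near 0.098 m. The knob and clutch ball are where the geometry predicts. I'll move over the rotor now.

arm_command(motion="0 0 70 -0.528 -0.526 0 0.6;0 0 70 -0.528 -0.526 0 0.6;0 0 70 -0.528 -0.526 0 0.6;0 0 70 -0.528 -0.526 0 0.6;0 0 70 -0.528 -0.526 0 0.6;0 0 70 -0.528 -0.526 0 0.6;0 0 70 -0.528 -0.526 0 0.6;0 0 70 -0.528 -0.526 0 0.6;0 0 70 -0.528 -0.526 0 0.6;0 0 70 -0.528 -0.526 0 0.6;0 0 70 -0.528 -0.526 0 0.6;0 0 70 -0.528 -0.526 0 0.6", newtons=40)

```text
time_s: 2.2
ee_pos: [0.4409, 0.1855, 0.4052]
tcp_rot: [0.702, 0.712, 0.001, -0.0]
contact_force: [0.4, -0.0, -0.2]
gripper_width: 0.601
```

```bash
cat >> h.py <<'E'
def plan(x,y,z,yaw,s=None):
    """relative move (tool axes) to TCP x,y,z, tool y-axis at world yaw deg, tool down"""
    s=s or state(); r=R.from_quat(s["tcp_rot"]); a=np.radians(yaw); Y=np.array([np.cos(a),np.sin(a),0]);Z=np.array([0,0,-1.]);X=np.cross(Y,Z)
    t=r.inv()*R.from_matrix(np.stack([X,Y,Z],1)); yy=r.apply([0,1,0])
    print("t",round(s["time_s"],2),"pos",s["ee_pos"].round(4),"yaw",np.degrees(np.arctan2(yy[1],yy[0])).round(1),"F",s["contact_force"].round(1),"g",round(s["gripper_width"],3))
    print("turn",t.as_rotvec(degrees=True).round(1),"shift",r.inv().apply(np.array([x,y,z])-s["ee_pos"]).round(4))
E
python3 -c "
from h import *
plan(.547,-.034,.34,1.2);print(state()['joint_pos'])"
```

```text
t 2.2 pos [0.4409 0.1855 0.4052] yaw 0.8 F [ 0.4 -0.  -0.2] g 0.601
turn [ 0.  -0.1 -0.4] shift [-0.2209  0.103   0.0651]
[-0.82851805  0.14308094  0.38330295  2.00223165 -0.06380959  1.00629305
 -0.40115235]
```

arm_command(motion="0 0 0 -0.221 0.103 0.03 0.5;0 0 0 -0.221 0.103 0.03 0.5;0 0 0 -0.221 0.103 0.03 0.5;0 0 0 -0.221 0.103 0.03 0.5;0 0 0 -0.221 0.103 0.06 0.5;0 0 0 -0.221 0.103 0.06 0.5;0 0 0 -0.221 0.103 0.06 0.5;0 0 0 -0.221 0.103 0.065 0.5;0 0 0 -0.221 0.103 0.065 0.5")

```text
time_s: 2.95
ee_pos: [0.5461, -0.0316, 0.3388]
tcp_rot: [0.702, 0.712, -0.001, -0.001]
contact_force: [-0.5, 0.5, 0.0]
gripper_width: 0.495
```

```bash
python3 -c "
from h import *
plan(.547,-.034,.265,1.2);print(state()['joint_pos'])
c=capture('side');cv2.imwrite('pics/c.png',cv2.resize(c['frame'][100:300,240:490],(750,600),interpolation=cv2.INTER_CUBIC))"
```

```text
t 2.95 pos [ 0.5461 -0.0316  0.3388] yaw 0.8 F [-0.5  0.5  0. ] g 0.495
turn [-0.1 -0.  -0.4] shift [-0.0024  0.001   0.0738]
[-0.41745128  0.35573765  0.50292724  1.93343806 -0.21541859  0.90695023
  0.20617792]
```

View pics/c.png

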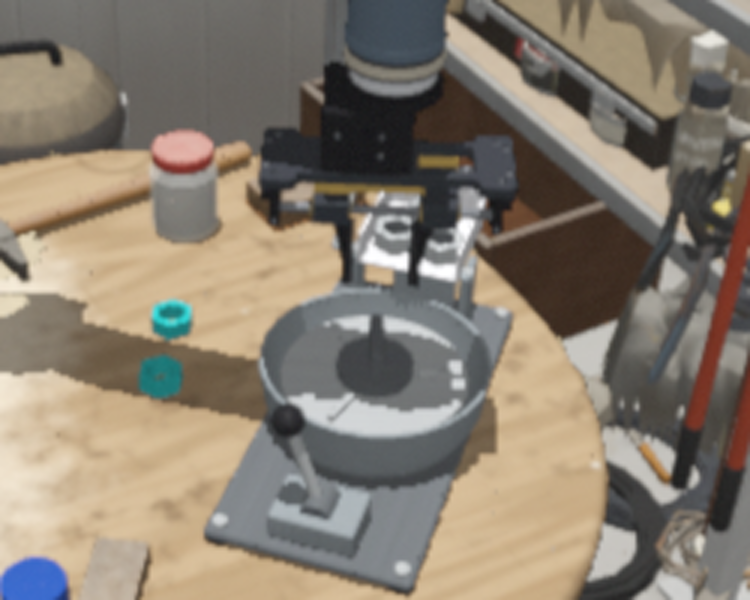

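The gripper straddles the bar, which is at crop (376, 330) between the fingers. Its 190 mm body runs along the jaw axis, so I'll grip high on the bar to clear the tray later.

arm_command(motion="0 0 -0.4 -0.001 0.001 0.035 0.5;0 0 -0.4 -0.001 0.001 0.065 0.5;0 0 -0.4 -0.001 0.001 0.074 0.5;0 0 -0.4 -0.001 0.001 0.074 0.5;0 0 -0.4 -0.001 0.001 0.074 0.1;0 0 -0.4 -0.001 0.001 0.074 0.1;0 0 -0.4 -0.001 0.001 0.074 0.1;0 0 -0.4 -0.001 0.001 0.074 0.1;0 0 -0.4 -0.001 0.001 0.074 0.1", newtons=20)

```text
time_s: 3.75
ee_pos: [0.5478, -0.0332, 0.2667]
tcp_rot: [0.7, 0.714, 0.001, 0.001]
contact_force: [0.0, -0.1, 0.0]
gripper_width: 0.204
```

arm_command(motion="0 0 0 0 0 0 0;0 0 0 0 0 0 0;0 0 0 0 0 0 0;0 0 0 0 0 0 0;0 0 0 0 0 0 0", newtons=40)

```text
time_s: 4.17
ee_pos: [0.5472, -0.0333, 0.2662]
tcp_rot: [0.7, 0.714, -0.0, -0.001]
contact_force: [-3.6, -0.9, 6.1]
gripper_width: 0.132
```

arm_command(motion="0 0 -7 0 0 0 0;0 0 -14 0 0 0 0;0 0 -21 0 0 0 0;0 0 -28 0 0 0 0;0 0 -35 0 0 0 0;0 0 -42 0 0 0 0;0 0 -49 0 0 0 0;0 0 -56 0 0 0 0;0 0 -62 0 0 0 0;0 0 -62 0 0 0 0;0 0 -62 0 0 0 0")

```text
time_s: 5.08
ee_pos: [0.5484, -0.0325, 0.2661]
tcp_rot: [0.233, 0.972, 0.001, 0.001]
contact_force: [3.5, 3.1, -0.1]
gripper_width: 0.132
```

```bash
python3 -c "
from h import *
plan(.547,-.034,.265,74)
w=state();c=capture('side');np.savez('side1.npz',**c)
print(w['ft_torque'].round(2),w['joint_pos'].round(2))"
```

```text
t 5.08 pos [ 0.5484 -0.0325  0.2661] yaw 63.0 F [ 3.5  3.1 -0.1] g 0.132
turn [  0.1   0.1 -11. ] shift [ 0.0006 -0.002   0.0011]
[ 0.77 -0.66  0.05] [-0.16  0.43  0.18  1.97 -0.11  0.74  1.19]
```

arm_command(motion="0 0 -2 0 0 0.002 0;0 0 -4 0 0 0.004 0;0 0 -4 0 0 0.004 0;0 0 -4 0 0 0.004 0")

```text
time_s: 5.47
ee_pos: [0.5489, -0.0327, 0.2655]
tcp_rot: [0.199, 0.98, 0.001, 0.002]
contact_force: [-3.4, 2.7, 23.7]
gripper_width: 0.133
```

arm_command(motion="0 0 -1 0 0 -0.0015 0;0 0 -3 0 0 -0.0015 0;0 0 -5 0 0 -0.0015 0;0 0 -6 0 0 -0.0015 0;0 0 -7 0 0 -0.001 0;0 0 -7 0 0 -0.001 0;0 0 -7 0 0 -0.001 0")

```text
time_s: 6.05
ee_pos: [0.5489, -0.0321, 0.2641]
tcp_rot: [0.139, 0.99, 0.001, 0.002]
contact_force: [2.7, 3.9, 5.4]
gripper_width: 0.133
```

arm_command(motion="0 0 0 0 0 0.002 0;0 0 0 0 0 0.003 0;0 0 0 0 0 0.004 0;0 0 0 0 0 0.004 0")

```text
time_s: 6.38
ee_pos: [0.5489, -0.0321, 0.2599]
tcp_rot: [0.139, 0.99, 0.001, 0.002]
contact_force: [2.8, 4.2, 4.3]
gripper_width: 0.13
```

arm_command(motion="0 0 0 0 0 0.002 0;0 0 0 0 0 0.004 0;0 0 0 0 0 0.006 0;0 0 0 0 0 0.008 0;0 0 0 0 0 0.0085 0;0 0 0 0 0 0.0085 0")

```text
time_s: 6.88
ee_pos: [0.5491, -0.0321, 0.254]
tcp_rot: [0.139, 0.99, 0.001, 0.002]
contact_force: [-2.4, 3.8, 24.7]
gripper_width: 0.134
```

arm_command(motion="0 0 0 0 0 -0.003 0;0 0 0 0 0 -0.003 0.4;0 0 0 0 0 -0.003 0.4;0 0 0 0 0 -0.003 0.4;0 0 0 0 0 -0.003 0.4;0 0 0 0 0 -0.015 0.4;0 0 0 0 0 -0.05 0.4;0 0 0 0 0 -0.09 0.4;0 0 0 0 0 -0.13 0.2;0 0 0 0 0 -0.17 0;0 0 0 0 0 -0.18 0;0 0 0 0 0 -0.18 0")

```text
time_s: 7.88
ee_pos: [0.5479, -0.034, 0.4336]
tcp_rot: [0.138, 0.99, 0.0, 0.003]
contact_force: [0.1, -0.8, 0.2]
gripper_width: 0.179
```

```bash
python3 -c "
from h import *
c=capture('side');np.savez('side2.npz',**c)
w=cloud(c).reshape(-1,3)
m=(w[:,2]>.072)&(w[:,2]<.12)&(np.hypot(w[:,0]-.548,w[:,1]+.033)<.045);B=w[m];t=B[B[:,2]>.078]
k=t[:,:2]-t[:,:2].mean(0);u,s,v=np.linalg.svd(k,full_matrices=False);print(len(t),t.mean(0),v[0],np.degrees(np.arctan2(v[0][1],v[0][0])),np.percentile(t[:,2],[5,50,95]))
# plate height
m=(np.hypot(w[:,0]-.548,w[:,1]+.033)<.075)&(np.hypot(w[:,0]-.548,w[:,1]+.033)>.04);print('plate z',np.nanmedian(w[m][:,2]))
O=np.array([.548,-.033,0]);a=-.279;Rt=R.from_euler('z',a).as_matrix()
L=(w-O)@Rt
# knob: dark points near
col=c['frame'].reshape(-1,3).mean(1)
m=(abs(L[:,0]+.066)<.03)&(abs(L[:,1]-.165)<.04)&(L[:,2]>.16)&(L[:,2]<.2);print('knob tumbler',m.sum(),np.median(L[m],0),L[m].min(0),L[m].max(0))
m=(abs(L[:,0])<.05)&(L[:,1]>.08)&(L[:,1]<.2)&(L[:,2]>.09)&(L[:,2]<.14);print('tray',L[m].min(0),L[m].max(0))
plan(.548,-.033,.432,74)
cv2.imwrite('pics/d.png',cv2.resize(c['frame'][100:300,240:490],(750,600),interpolation=cv2.INTER_CUBIC))
"
```

```text
103 [ 0.54599694 -0.03430598  0.08397628] [ 0.9602543  -0.27912664] -16.208086954821876 [0.07929992 0.0844581  0.08764823]
plate z 0.5252355728803384
knob tumbler 9 [-0.06667402  0.14685042  0.16378994] [-0.07182161  0.14444875  0.16089024] [-0.06250283  0.15053527  0.16596145]
tray [-0.04965079  0.08762402  0.09040144] [0.04998113 0.19899558 0.13044126]
t 7.93 pos [ 0.5473 -0.0338  0.4309] yaw 74.1 F [-0.8  0.4 -1.2] g 0.138
turn [0.  0.1 0.1] shift [-0.0005  0.001  -0.0011]
```

View pics/d.png

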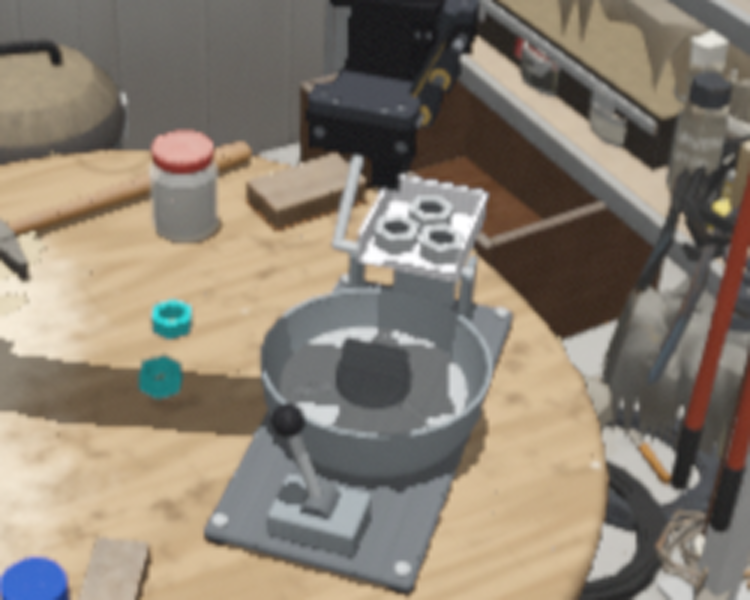

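The rotor is home: its top is at 0.086 m and the bar at -16.2°. In the picture the bar is parallel to tumbler x and the nuts are still in the tray at crop (420, 225). Next I go behind the tray knob with the fingers shut.

arm_command(motion="0 0 0 0.02 0.04 0 0;0 0 0 0.04 0.08 0 0;0 0 0 0.06 0.12 0 0;0 0 0 0.068 0.16 0 0;0 0 0 0.068 0.2 0 0;0 0 0 0.068 0.217 0 0;0 0 0 0.068 0.217 0.02 0;0 0 0 0.068 0.217 0.055 0;0 0 0 0.068 0.217 0.079 0;0 0 0 0.068 0.217 0.079 0")

```text
time_s: 8.77
ee_pos: [0.5387, 0.193, 0.3433]
tcp_rot: [0.138, 0.99, -0.004, -0.007]
contact_force: [-0.9, 0.1, -0.9]
gripper_width: 0.007
```

```bash
python3 -c "
from h import *
plan(.547,-.034,.432,73.8)
c=capture('side');cv2.imwrite('pics/e.png',cv2.resize(c['frame'][90:240,290:490],(800,600),interpolation=cv2.INTER_CUBIC))
"
```

```text
t 8.77 pos [0.5387 0.193  0.3433] yaw 74.2 F [-0.9  0.1 -0.9] g 0.007
turn [-0.6 -0.7  0.4] shift [-0.0689 -0.217  -0.0873]
```

View pics/e.png

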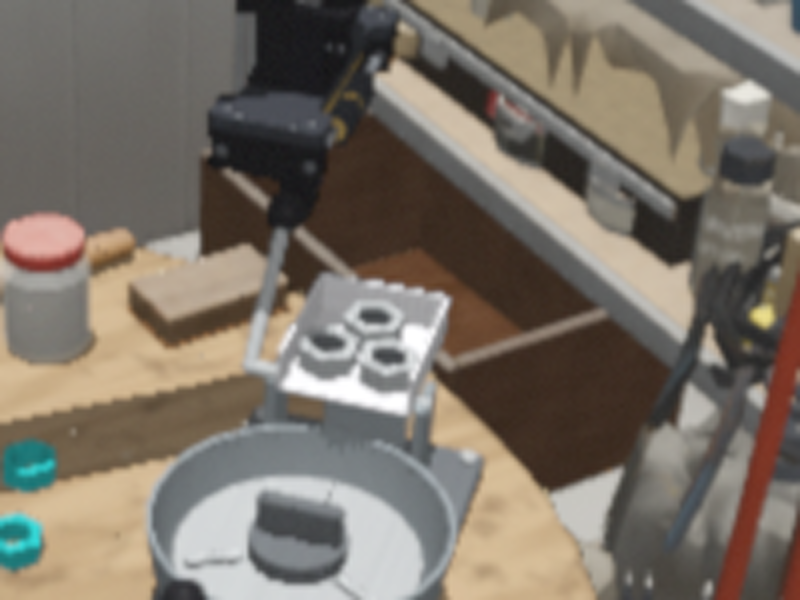

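The shut fingers are behind the ball at crop (285, 205). I'll push toward tumbler -y and rise with the ball's arc.

arm_command(motion="0 0 0 0 -0.01 0 0;0 0 0 0 -0.02 0 0;0 0 0 0 -0.028 -0.003 0;0 0 0 0 -0.036 -0.007 0;0 0 0 0 -0.044 -0.011 0;0 0 0 0 -0.052 -0.015 0;0 0 0 0 -0.06 -0.019 0;0 0 0 0 -0.068 -0.023 0;0 0 0 0 -0.076 -0.026 0;0 0 0 0 -0.084 -0.029 0;0 0 0 0 -0.092 -0.031 0;0 0 0 0 -0.1 -0.032 0")

```text
time_s: 9.82
ee_pos: [0.5141, 0.0969, 0.3846]
tcp_rot: [0.138, 0.99, 0.001, 0.001]
contact_force: [2.6, 2.0, 2.1]
gripper_width: 0.004
```

arm_command(motion="0 0 0 0 -0.006 0 0;0 0 0 0 -0.012 0 0;0 0 0 0 -0.018 0 0;0 0 0 0 -0.024 0 0;0 0 0 0 -0.028 0 0;0 0 0 0 -0.028 0 0;0 0 0 0 -0.028 0 0;0 0 0 0 -0.028 0 0")

```text
time_s: 10.48
ee_pos: [0.506, 0.0713, 0.3828]
tcp_rot: [0.138, 0.99, -0.0, -0.001]
contact_force: [-0.6, 2.5, -2.0]
gripper_width: 0.008
```

```bash
python3 -c "
from h import *
plan(.547,-.034,.432,73.8)
c=capture('side');cv2.imwrite('pics/f.png',cv2.resize(c['frame'][90:270,290:490],(666,600),interpolation=cv2.INTER_CUBIC))
for r in search_frame('side','nut0'):print(np.round(r['uv']),round(r['p'],2),world(c,r['uv']).round(3))
"
```

```text
t 10.48 pos [0.506  0.0713 0.3828] yaw 74.2 F [-0.6  2.5 -2. ] g 0.008
turn [-0.  -0.1  0.4] shift [-0.068  -0.0901 -0.0493]
[362. 208.] 0.59 [0.541 0.043 0.046]
[293. 227.] 0.56 [ 0.362 -0.012  0.016]
[299. 205.] 0.54 [0.366 0.093 0.006]
[350. 314.] 0.5 [ 0.524 -0.276 -0.   ]
[378. 206.] 0.45 [0.579 0.017 0.078]
[372. 192.] 0.44 [0.566 0.137 0.031]
```

View pics/f.png

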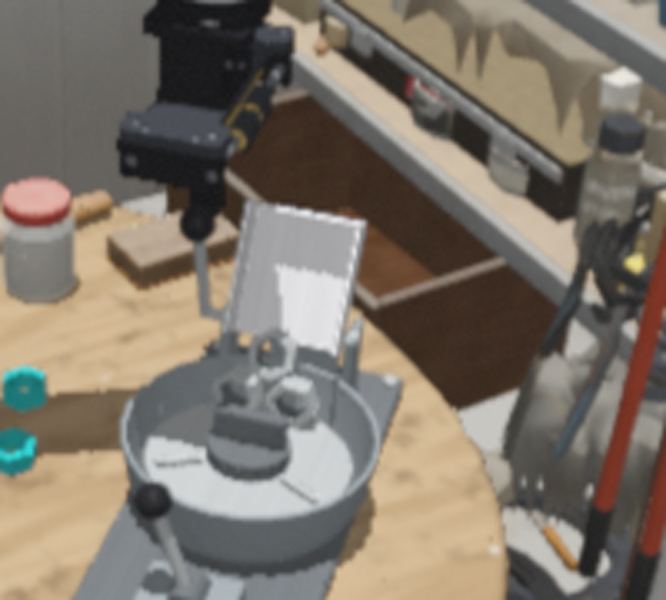

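All three nuts slid into the bowl, between the bar and the tray. One, at crop (275, 350), may be leaning on the tray lip. I'll tip a little further, wait, and look again.

arm_command(motion="0 0 0 0 -0.003 0 0;0 0 0 0 -0.006 0 0;0 0 0 0 -0.008 0 0;0 0 0 0 -0.008 0 0;0 0 0 0 -0.008 0 0;0 0 0 0 -0.008 0 0;0 0 0 0 -0.008 0 0;0 0 0 0 -0.008 0 0")

```text
time_s: 11.25
ee_pos: [0.5043, 0.0633, 0.3834]
tcp_rot: [0.138, 0.99, 0.0, 0.0]
contact_force: [0.8, 1.0, 0.7]
gripper_width: 0.009
```

```bash
python3 -c "
from h import *
plan(.547,-.034,.432,73.8)
c=capture('side');cv2.imwrite('pics/g.png',cv2.resize(c['frame'][150:250,320:420],(600,600),interpolation=cv2.INTER_CUBIC))
w=cloud(c);L=(w-[.547,-.034,0])@R.from_euler('z',-.283).as_matrix()
for (u,v) in [(366,200),(372,194),(375,203),(378,212),(362,206),(370,200),(372,208)]: print(u,v,L[v,u].round(3))
"
```

```text
t 11.25 pos [0.5043 0.0633 0.3834] yaw 74.2 F [0.8 1.  0.7] g 0.009
turn [0.  0.  0.4] shift [-0.0677 -0.082  -0.0486]
366 200 [-0.018  0.07   0.078]
372 194 [-0.029  0.171  0.024]
375 203 [0.008 0.063 0.08 ]
378 212 [0.016 0.069 0.048]
362 206 [-0.032  0.084  0.044]
370 200 [-0.007  0.068  0.082]
372 208 [0.003 0.055 0.068]
```

View pics/g.png

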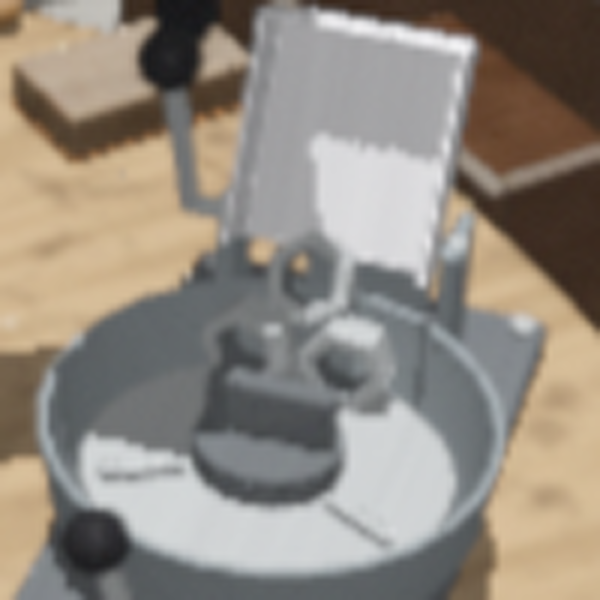

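The third nut stands upright on the other two, leaning on the tray lip at crop (310, 270). I'll jog the tray partly down and back up to settle it.

arm_command(motion="0 0 0 0 0.02 0 0;0 0 0 0 0.04 0 0;0 0 0 0 0.05 0 0;0 0 0 0 0.055 0 0;0 0 0 0 0.055 0 0;0 0 0 0 0.055 0 0;0 0 0 0 0.04 0 0;0 0 0 0 0.02 0 0;0 0 0 0 0.004 0 0;0 0 0 0 -0.001 0 0;0 0 0 0 -0.001 0 0;0 0 0 0 -0.001 0 0")

```text
time_s: 12.3
ee_pos: [0.504, 0.062, 0.3836]
tcp_rot: [0.138, 0.99, 0.0, 0.0]
contact_force: [0.5, 1.1, 1.1]
gripper_width: 0.002
```

```bash
python3 -c "
from h import *
plan(.547,-.034,.432,73.8)
c=capture('side');cv2.imwrite('pics/i.png',cv2.resize(c['frame'][150:250,320:420],(600,600),interpolation=cv2.INTER_CUBIC))
w=cloud(c);L=(w-[.547,-.034,0])@R.from_euler('z',-.283).as_matrix()
m=(np.hypot(L[...,0],L[...,1])<.1)&(abs(L[...,0])<.06)&(L[...,1]>.03)&(L[...,2]>.055)&(L[...,2]<.2);
for v,u in np.argwhere(m)[::9]: print(u,v,L[v,u].round(3),end=';')
"
```

```text
t 12.3 pos [0.504  0.062  0.3836] yaw 74.1 F [0.5 1.1 1.1] g 0.002
turn [0.  0.  0.3] shift [-0.0677 -0.0805 -0.0484]
352 161 [-0.055  0.054  0.198];350 164 [-0.058  0.045  0.195];359 179 [-0.043  0.081  0.13 ];358 183 [-0.044  0.078  0.119];392 185 [0.042 0.088 0.129];358 187 [-0.044  0.077  0.107];369 188 [-0.02   0.098  0.097];357 189 [-0.045  0.074  0.103];374 189 [-0.003  0.085  0.106];368 190 [-0.017  0.079  0.104];379 190 [0.007 0.098 0.097];369 191 [-0.013  0.076  0.104];378 191 [0.006 0.094 0.096];367 192 [-0.019  0.077  0.098];380 192 [0.011 0.097 0.092];367 193 [-0.019  0.077  0.095];390 193 [0.041 0.077 0.111];379 194 [0.011 0.087 0.092];378 195 [0.01  0.078 0.095];358 196 [-0.044  0.083  0.074];368 196 [-0.017  0.082  0.082];353 197 [-0.055  0.075  0.074];362 197 [-0.034  0.087  0.071];372 197 [-0.009  0.097  0.071];353 198 [-0.056  0.077  0.069];362 198 [-0.03   0.072  0.079];371 198 [-0.011  0.092  0.07 ];351 199 [-0.06   0.074  0.067];360 199 [-0.033  0.064  0.081];369 199 [-0.011  0.073  0.081];378 199 [0.012 0.073 0.087];355 200 [-0.05   0.079  0.062];364 200 [-0.02
[... 448 characters left out ...]
.06   0.066];373 204 [0.001 0.069 0.07 ];382 204 [0.025 0.069 0.077];392 204 [0.048 0.083 0.073];367 205 [-0.012  0.061  0.069];379 205 [0.019 0.063 0.076];388 205 [0.038 0.084 0.066];356 206 [-0.039  0.052  0.065];372 206 [0.003 0.055 0.074];381 206 [0.025 0.058 0.079];391 206 [0.047 0.079 0.069];365 207 [-0.015  0.053  0.068];375 207 [0.01  0.058 0.071];384 207 [0.031 0.068 0.07 ];355 208 [-0.042  0.055  0.055];372 208 [0.004 0.052 0.071];385 208 [0.033 0.072 0.064];364 209 [-0.017  0.052  0.061];380 209 [0.024 0.057 0.07 ];393 209 [0.053 0.078 0.062];373 210 [0.004 0.064 0.055];393 210 [0.053 0.079 0.058];372 211 [0.003 0.058 0.056];372 212 [0.004 0.053 0.056];383 213 [0.034 0.05  0.064];
```

View pics/i.png

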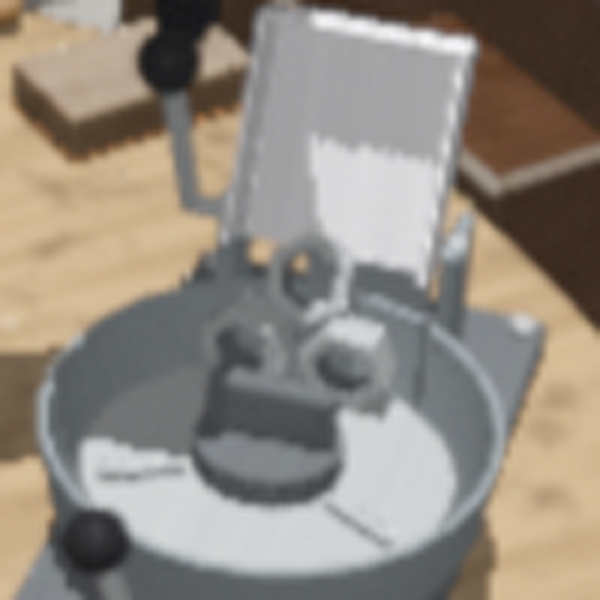

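The third nut hasn't moved: it spans z 0.082 to 0.106 at about y +0.085, so it is not safely in. I'll let the tray down slowly and see how the nut settles; if needed I'll nudge it in and re-tip the tray.

arm_command(motion="0 0 0 0 0.012 0 0;0 0 0 0 0.024 0 0;0 0 0 0 0.036 0 0;0 0 0 0 0.048 0 0;0 0 0 0 0.06 0.002 0;0 0 0 0 0.072 0.006 0;0 0 0 0 0.084 0.012 0;0 0 0 0 0.096 0.018 0;0 0 0 0 0.108 0.022 0;0 0 0 0 0.12 0.026 0;0 0 0 0 0.132 0.03 0;0 0 0 0 0.144 0.03 0")

```text
time_s: 13.35
ee_pos: [0.5433, 0.2018, 0.3521]
tcp_rot: [0.138, 0.99, -0.001, -0.001]
contact_force: [-0.3, -0.9, -0.8]
gripper_width: 0.004
```

arm_command(motion="0 0 0 0 0 0 0;0 0 0 0 0 0 0;0 0 0 0 0 0 0;0 0 0 0 0 0 0;0 0 0 0 0 0 0;0 0 0 0 0 0 0;0 0 0 0 0 0 0;0 0 0 0 0 0 0")

```text
time_s: 14.02
ee_pos: [0.5432, 0.2006, 0.3534]
tcp_rot: [0.138, 0.99, 0.0, 0.0]
contact_force: [0.4, 0.3, -0.3]
gripper_width: 0.004
```

```bash
python3 -c "
from h import *
plan(.547,-.034,.432,73.8)
c=capture('side');cv2.imwrite('pics/j.png',cv2.resize(c['frame'][140:240,320:420],(600,600),interpolation=cv2.INTER_CUBIC))
w=cloud(c);L=(w-[.547,-.034,0])@R.from_euler('z',-.283).as_matrix()
m=(abs(L[...,0])<.06)&(L[...,1]>.03)&(L[...,1]<.2)&(L[...,2]>.055)&(L[...,2]<.2);
for v,u in np.argwhere(m)[::12]: print(u,v,L[v,u].round(3),end=';')
"
```

```text
t 14.02 pos [0.5432 0.2006 0.3534] yaw 74.1 F [ 0.4  0.3 -0.3] g 0.004
turn [0.  0.  0.3] shift [-0.0678 -0.2246 -0.0787]
365 139 [-0.06   0.177  0.192];365 144 [-0.055  0.163  0.185];370 159 [-0.046  0.188  0.126];370 160 [-0.045  0.185  0.124];382 160 [-0.013  0.193  0.127];376 161 [-0.03   0.192  0.12 ];388 161 [0.003 0.195 0.126];377 162 [-0.027  0.192  0.118];389 162 [0.006 0.192 0.126];372 163 [-0.04   0.189  0.113];384 163 [-0.007  0.192  0.119];396 163 [0.025 0.195 0.125];375 164 [-0.033  0.196  0.107];387 164 [0.002 0.191 0.119];399 164 [0.034 0.196 0.124];374 165 [-0.035  0.195  0.104];386 165 [-0.001  0.192  0.115];399 165 [0.034 0.195 0.121];374 166 [-0.034  0.191  0.104];386 166 [-0.001  0.192  0.111];398 166 [0.031 0.196 0.117];373 167 [-0.036  0.19   0.101];385 167 [-0.003  0.191  0.108];397 167 [0.029 0.194 0.114];372 168 [-0.037  0.185  0.1  ];384 168 [-0.005  0.19   0.105];396 168 [0.028 0.189 0.113];370 169 [-0.042  0.179  0.1  ];382 169 [-0.01   0.186  0.103];394 169 [0.022 0.191 0.107];367 170 [-0.046  0.164  0.105];379 170 [-0.018  0.188  0.097];391 170 [0.014 0
[... 2877 characters left out ...]
.068  0.073];379 202 [0.015 0.076 0.076];393 202 [0.047 0.099 0.068];361 203 [-0.027  0.054  0.077];375 203 [0.008 0.065 0.079];387 203 [0.034 0.088 0.069];356 204 [-0.044  0.068  0.059];375 204 [0.008 0.062 0.077];387 204 [0.033 0.092 0.063];354 205 [-0.046  0.055  0.064];374 205 [0.007 0.057 0.078];386 205 [0.031 0.089 0.061];356 206 [-0.042  0.063  0.056];376 206 [0.012 0.058 0.075];388 206 [0.038 0.085 0.062];364 207 [-0.017  0.051  0.069];380 207 [0.023 0.059 0.074];394 207 [0.055 0.076 0.07 ];373 208 [0.005 0.06  0.065];391 208 [0.046 0.083 0.059];373 209 [0.004 0.061 0.061];395 209 [0.059 0.073 0.067];392 210 [0.05  0.079 0.057];385 211 [0.036 0.064 0.061];382 213 [0.031 0.052 0.061];
```

View pics/j.png

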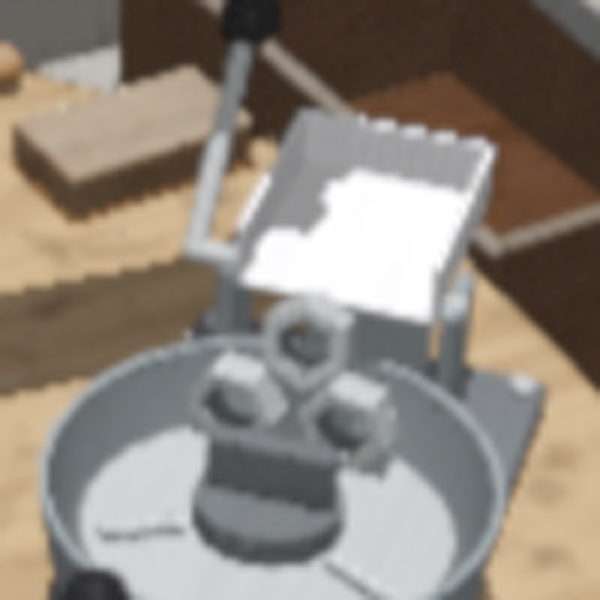

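The tray is level and empty. The third nut stands on the other two at crop (310, 340), just in front of the lip, with its top at 0.105 m. I'll grasp it by its sides and set it in the free half of the bowl.

arm_command(motion="0 0 7 0 0 -0.04 0;0 0 14 0 0 -0.08 0;0 0 21 -0.02 -0.04 -0.09 0.3;0 0 28 -0.04 -0.08 -0.09 0.5;0 0 35 -0.06 -0.12 -0.09 0.7;0 0 42 -0.064 -0.148 -0.09 0.7;0 0 49 -0.064 -0.148 -0.09 0.7;0 0 56 -0.064 -0.148 -0.09 0.7;0 0 63 -0.064 -0.148 -0.09 0.7;0 0 70 -0.064 -0.148 -0.09 0.7;0 0 77 -0.064 -0.148 -0.09 0.7;0 0 84 -0.064 -0.148 -0.09 0.7")

```text
time_s: 15.07
ee_pos: [0.5643, 0.041, 0.4432]
tcp_rot: [0.767, 0.642, -0.0, -0.0]
contact_force: [0.4, -0.4, -0.2]
gripper_width: 0.655
```

```bash
cat >> h.py <<'E'
def tum(x,y): return np.array([.547,-.034])+R.from_euler('z',-.283).as_matrix()[:2,:2]@[x,y]
E
python3 -c "
from h import *
print(tum(-.004,.077)); plan(*tum(-.004,.077),.33,-16.2)"
```

```text
[0.5646604  0.04105405]
t 15.07 pos [0.5643 0.041  0.4432] yaw -10.2 F [ 0.4 -0.4 -0.2] g 0.655
turn [-0. -0.  6.] shift [1.000e-04 4.000e-04 1.132e-01]
```

arm_command(motion="0 0 6 0 0 0.035 0.7;0 0 6 0 0 0.075 0.7;0 0 6 0 0 0.11 0.7;0 0 6 0 0 0.14 0.7;0 0 6 0 0 0.16 0.7;0 0 6 0 0 0.168 0.7;0 0 6 0 0 0.171 0.7;0 0 6 0 0 0.171 0.7")

```text
time_s: 15.73
ee_pos: [0.5647, 0.041, 0.2724]
tcp_rot: [0.798, 0.603, 0.0, 0.0]
contact_force: [-0.1, 0.5, 0.3]
gripper_width: 0.699
```

arm_command(motion="0 0 0 0 0 0 0.45;0 0 0 0 0 0 0.35;0 0 0 0 0 0 0.2;0 0 0 0 0 0 0.2;0 0 0 0 0 0 0.2;0 0 0 0 0 0 0.2;0 0 0 0 0 0 0.2", newtons=15)

```text
time_s: 16.32
ee_pos: [0.5644, 0.0411, 0.2724]
tcp_rot: [0.798, 0.603, 0.0, -0.0]
contact_force: [-0.5, 0.5, -0.3]
gripper_width: 0.415
```

Grasped at 36 mm across the flats. Lifting and carrying it over.

arm_command(motion="0 0 0 0 0 0 0.2;0 0 0 0 0 -0.01 0.2;0 0 0 0 0 -0.025 0.2;0 0 0 0 0 -0.045 0.2;0 0 0 0 0 -0.055 0.2;0 0 0 -0.02 0 -0.055 0.2;0 0 0 -0.05 0 -0.055 0.2;0 0 0 -0.08 0 -0.055 0.2;0 0 0 -0.11 0 -0.055 0.2;0 0 0 -0.127 0 -0.055 0.2;0 0 0 -0.127 0 -0.055 0.2", newtons=30)

```text
time_s: 17.23
ee_pos: [0.5282, -0.086, 0.3278]
tcp_rot: [0.8, 0.6, -0.001, 0.001]
contact_force: [-1.1, 0.7, -0.7]
gripper_width: 0.405
```

```bash
python3 -c "
from h import *
plan(*tum(-.004,-.05),.252,-16.2)
c=capture('side');cv2.imwrite('pics/k.png',cv2.resize(c['frame'][130:270,310:450],(600,600),interpolation=cv2.INTER_CUBIC))"
```

```text
t 17.23 pos [ 0.5282 -0.086   0.3278] yaw -16.3 F [-1.1  0.7 -0.7] g 0.405
turn [ 0.   0.1 -0.1] shift [ 0.0053 -0.0005  0.0758]
```

View pics/k.png

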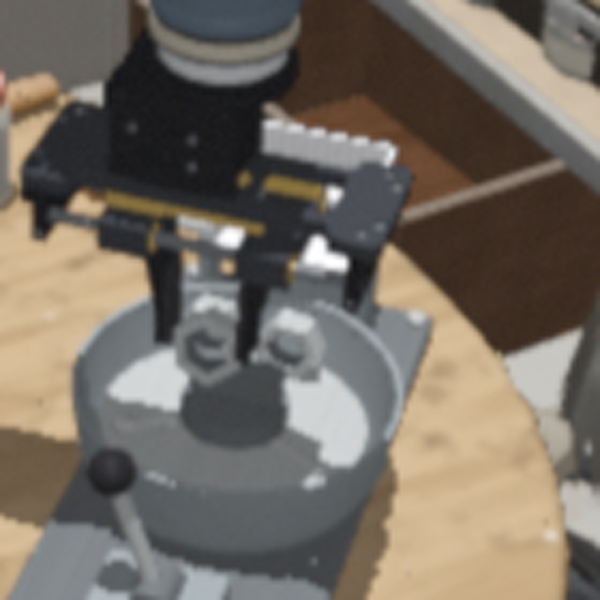

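The nut is held between the fingers at crop (210, 345). Lowering it into the free half of the bowl.

arm_command(motion="0 0 0 0.002 0 0.025 0.2;0 0 0 0.002 0 0.05 0.2;0 0 0 0.002 0 0.066 0.2;0 0 0 0.002 0 0.073 0.2;0 0 0 0.002 0 0.075 0.2;0 0 0 0.002 0 0.075 0.2")

```text
time_s: 17.78
ee_pos: [0.5307, -0.0784, 0.2522]
tcp_rot: [0.797, 0.603, 0.0, -0.0]
contact_force: [-0.8, -0.3, -1.0]
gripper_width: 0.409
```

arm_command(motion="0 0 0 0 0 0 0.45;0 0 0 0 0 0 0.5;0 0 0 0 0 0 0.6;0 0 0 0 0 0 0.6;0 0 0 0 0 0 0.6;0 0 0 0 0 -0.02 0.6;0 0 0 0 0 -0.055 0.6;0 0 0 0 0 -0.09 0.6;0 0 0 0 0 -0.13 0.4;0 0 0 0 0 -0.17 0.1;0 0 0 0 0 -0.19 0;0 0 0 0 0 -0.19 0")

```text
time_s: 18.78
ee_pos: [0.5312, -0.08, 0.448]
tcp_rot: [0.798, 0.603, 0.005, 0.003]
contact_force: [0.7, 0.1, -0.4]
gripper_width: 0.383
```

```bash
python3 -c "
from h import *
plan(*tum(-.068,.217),.44,73.8)
c=capture('side')
w=cloud(c);L=(w-[.547,-.034,0])@R.from_euler('z',-.283).as_matrix()
r=np.hypot(L[...,0],L[...,1])
def s(n,m): print(n,m.sum(),L[m].min(0).round(3),np.median(L[m],0).round(3),L[m].max(0).round(3))
s('back half',(r<.1)&(L[...,1]>.035)&(L[...,2]>.05)&(L[...,2]<.12)&(abs(L[...,0])<.045)&(r<.085))
s('front',(r<.083)&(L[...,1]<-.012)&(L[...,2]>.052)&(L[...,2]<.12)&(r>.035))
s('bar',(abs(L[...,1])<.008)&(abs(L[...,0])<.03)&(L[...,2]>.078)&(L[...,2]<.12))"

```

```text
t 18.78 pos [ 0.5312 -0.08    0.448 ] yaw -15.9 F [ 0.7  0.1 -0.4] g 0.383
turn [  0.6   0.3 -89.7] shift [ 0.2659 -0.0641  0.0083]
back half 295 [-0.045  0.045  0.05 ] [0.001 0.055 0.069] [0.036 0.073 0.083]
front 159 [-0.047 -0.063  0.052] [-0.005 -0.054  0.071] [ 0.05  -0.024  0.083]
bar 109 [-0.027 -0.007  0.078] [ 0.002 -0.001  0.084] [0.028 0.008 0.088]
```

All three nuts are in the bowl, with z at or below 0.083 and inside the wall, and the rotor is still home. I'll go behind the knob again and briefly re-tip the empty tray so that step 2 is certainly met.

arm_command(motion="0 0 -7 0.02 -0.01 0 0;0 0 -14 0.05 -0.02 0 0;0 0 -21 0.085 -0.03 0 0;0 0 -28 0.12 -0.04 0 0;0 0 -35 0.155 -0.05 0 0;0 0 -42 0.19 -0.06 0 0;0 0 -49 0.23 -0.064 0 0;0 0 -56 0.266 -0.064 0 0;0 0 -63 0.266 -0.064 0 0;0 0 -70 0.266 -0.064 0 0;0 0 -77 0.266 -0.064 0 0;0 0 -84 0.266 -0.064 0 0")

```text
time_s: 19.83
ee_pos: [0.5409, 0.1943, 0.4401]
tcp_rot: [0.186, 0.983, -0.001, -0.002]
contact_force: [0.0, 0.2, 0.4]
gripper_width: 0.007
```

```bash
python3 -c "
from h import *
plan(*tum(-.068,.217),.352,73.8)"
```

```text
t 19.83 pos [0.5409 0.1943 0.4401] yaw 68.5 F [0.  0.2 0.4] g 0.007
turn [-0.1 -0.2 -5.3] shift [-0.0019 -0.0002  0.0881]
```

arm_command(motion="0 0 -5.5 -0.002 0 0.03 0;0 0 -5.5 -0.002 0 0.065 0;0 0 -5.5 -0.002 0 0.088 0;0 0 -5.5 -0.002 0 0.088 0;0 0 -5.5 -0.002 0 0.088 0")

```text
time_s: 20.25
ee_pos: [0.5426, 0.1932, 0.3522]
tcp_rot: [0.142, 0.99, -0.001, -0.002]
contact_force: [0.1, -0.1, 0.4]
gripper_width: 0.006
```

arm_command(motion="0 0 0 0 -0.01 0 0;0 0 0 0 -0.02 0 0;0 0 0 0 -0.03 -0.004 0;0 0 0 0 -0.04 -0.009 0;0 0 0 0 -0.05 -0.014 0;0 0 0 0 -0.06 -0.019 0;0 0 0 0 -0.07 -0.023 0;0 0 0 0 -0.08 -0.026 0;0 0 0 0 -0.085 -0.028 0;0 0 0 0 -0.085 -0.028 0;0 0 0 0 -0.085 -0.028 0;0 0 0 0 -0.085 -0.028 0")

```text
time_s: 21.25
ee_pos: [0.5191, 0.1118, 0.3818]
tcp_rot: [0.142, 0.99, -0.0, -0.0]
contact_force: [0.0, 1.4, 1.3]
gripper_width: 0.005
```

```bash
python3 -c "
from h import *
plan(*tum(-.068,.217),.352,73.8)
c=capture('side')
w=cloud(c);L=(w-[.547,-.034,0])@R.from_euler('z',-.283).as_matrix()
m=(abs(L[...,0])<.03)&(L[...,1]>.095)&(L[...,2]>.11)&(L[...,2]<.22);print('tray up pts',m.sum(),L[m].max(0))"
```

```text
t 21.25 pos [0.5191 0.1118 0.3818] yaw 73.7 F [0.  1.4 1.3] g 0.005
turn [-0.  -0.1 -0.1] shift [0.0006 0.0848 0.0297]
tray up pts 1108 [0.02995428 1.6684282  0.19040025]
```

The tray is tipped at about 0.7 rad with all nuts in the bowl. I'll let it down and move off.

arm_command(motion="0 0 0 0 0.015 0 0;0 0 0 0 0.03 0.005 0;0 0 0 0 0.045 0.01 0;0 0 0 0 0.06 0.02 0;0 0 0 0 0.075 0.025 0;0 0 0 0 0.09 0.028 0;0 0 0 0 0.105 0.028 0;0 0 0 0 0.11 0.028 0;0 0 0 0 0.11 0 0;0 0 0 0 0.11 -0.04 0;0 0 0 0 0.11 -0.07 0;0 0 0 0 0.11 -0.07 0")

```text
time_s: 22.3
ee_pos: [0.5517, 0.2178, 0.4599]
tcp_rot: [0.142, 0.99, 0.004, 0.006]
contact_force: [0.7, 0.6, 0.3]
gripper_width: 0.006
```

arm_command(motion="0 0 0 0.005 0 0 0;0 0 0 0.01 0 0 0;0 0 0 0.012 0 0 0;0 0 0 0.012 0 0 0;0 0 0 0.012 0 0 0;0 0 0 0.012 0 0 0")

```text
time_s: 22.8
ee_pos: [0.5387, 0.2207, 0.4515]
tcp_rot: [0.142, 0.99, -0.0, -0.001]
contact_force: [-0.0, 0.7, 0.4]
gripper_width: 0.002
```

```bash
python3 -c "
from h import *
plan(*tum(-.085,-.145),.44,73.8)
c=capture('side')
w=cloud(c);L=(w-[.547,-.034,0])@R.from_euler('z',-.283).as_matrix()
m=(abs(L[...,0])<.05)&(L[...,1]>.08)&(L[...,1]<.21)&(L[...,2]>.09)&(L[...,2]<.22);print('tray',m.sum(),L[m].min(0),L[m].max(0))
m=(abs(L[...,0]+.03)<.03)&(abs(L[...,1]+.145)<.025)&(L[...,2]>.1)&(L[...,2]<.15);print('clutch',m.sum(),L[m].min(0),L[m].max(0),L[m].mean(0))"
```

```text
t 22.8 pos [0.5387 0.2207 0.4515] yaw 73.7 F [-0.   0.7  0.4] g 0.002
turn [-0.1 -0.1 -0.1] shift [ 0.005  -0.3873  0.0118]
tray 1137 [-0.04978431  0.08842342  0.09009834] [0.04999882 0.20050249 0.13354787]
clutch 113 [-0.0385246  -0.15629293  0.10003398] [-0.01298985 -0.13524573  0.13207489] [-0.02313354 -0.14739894  0.12111783]
```

arm_command(motion="0 0 0 0.005 -0.04 0 0;0 0 0 0.005 -0.08 0 0;0 0 0 0.005 -0.12 0 0;0 0 0 0.005 -0.16 0 0;0 0 0 0.005 -0.2 0 0;0 0 0 0.005 -0.24 0 0;0 0 0 0.005 -0.28 0 0;0 0 0 0.005 -0.32 0 0;0 0 0 0.005 -0.36 0 0;0 0 0 0.005 -0.387 0 0;0 0 0 0.005 -0.387 0.02 0;0 0 0 0.005 -0.387 0.05 0")

```text
time_s: 23.85
ee_pos: [0.4252, -0.1519, 0.4042]
tcp_rot: [0.145, 0.989, -0.0, 0.004]
contact_force: [1.0, 0.4, -0.9]
gripper_width: 0.003
```

```bash
python3 -c "
from h import *
plan(*tum(-.085,-.145),.292,73.8)"
```

```text
t 23.85 pos [ 0.4252 -0.1519  0.4042] yaw 73.4 F [ 1.   0.4 -0.9] g 0.003
turn [ 0.   0.4 -0.4] shift [0.0019 0.0021 0.1122]
```

arm_command(motion="0 0 0 0 0 0.035 0;0 0 0 0 0 0.07 0;0 0 0 0 0 0.1 0;0 0 0 0 0 0.112 0;0 0 0 0 0 0.112 0;0 0 0 0 0 0.112 0")

```text
time_s: 24.35
ee_pos: [0.4251, -0.1494, 0.29]
tcp_rot: [0.142, 0.99, -0.0, -0.001]
contact_force: [0.5, -0.9, -0.4]
gripper_width: 0.006
```

arm_command(motion="0 0 0 -0.012 0 0 0;0 0 0 -0.024 0 0 0;0 0 0 -0.036 0 0 0;0 0 0 -0.048 0 0 0;0 0 0 -0.06 0 0 0;0 0 0 -0.07 0 0 0;0 0 0 -0.08 0 0 0;0 0 0 -0.088 0 0 0;0 0 0 -0.094 0 0 0;0 0 0 -0.098 0 0 0;0 0 0 -0.1 0 0 0;0 0 0 -0.1 0 0 0")

```text
time_s: 25.35
ee_pos: [0.5212, -0.1774, 0.2901]
tcp_rot: [0.142, 0.99, -0.0, 0.0]
contact_force: [-0.3, -0.2, -0.5]
gripper_width: 0.003
```

```bash
cat > chk.py <<'E'
from h import *
plan(*tum(.0185,-.145),.292,73.8)
c=capture('side')
w=cloud(c);L=(w-[.547,-.034,0])@R.from_euler('z',-.283).as_matrix()
m=(abs(L[...,0]-.03)<.04)&(abs(L[...,1]+.145)<.02)&(L[...,2]>.1)&(L[...,2]<.128);print('clutch',m.sum(),L[m].min(0),L[m].max(0),L[m].mean(0))
E
python3 chk.py
```

```text
t 25.35 pos [ 0.5212 -0.1774  0.2901] yaw 73.7 F [-0.3 -0.2 -0.5] g 0.003
turn [-0.   0.  -0.1] shift [-0.0033 -0.     -0.0019]
clutch 101 [ 0.03070197 -0.15566906  0.10465344] [ 0.05276298 -0.13197278  0.12588864] [ 0.04254715 -0.14684371  0.11765128]
```

arm_command(motion="0 0 0 -0.002 0 0 0;0 0 0 -0.004 0 0 0;0 0 0 -0.006 0 0 0;0 0 0 -0.006 0 0 0")

```text
time_s: 25.73
ee_pos: [0.5249, -0.1787, 0.2898]
tcp_rot: [0.142, 0.99, 0.001, -0.004]
contact_force: [-7.1, 2.6, 5.1]
gripper_width: 0.004
```

```bash
python3 chk.py
```

```text
t 25.73 pos [ 0.5249 -0.1787  0.2898] yaw 73.7 F [-7.1  2.6  5.1] g 0.004
turn [ 0.  -0.5 -0.1] shift [ 0.0007  0.0001 -0.0022]
clutch 96 [ 0.03496443 -0.15556     0.10268145] [ 0.05491502 -0.1310974   0.12493469] [ 0.04519046 -0.14684565  0.11665781]
```

Force is rising, so the lever is at its stop. I'll back off, rise clear and check everything.

arm_command(motion="0 0 0 0 0 0 0;0 0 0 0.02 0 0 0;0 0 0 0.04 0 0 0;0 0 0 0.06 0 0 0;0 0 0 0.06 0 -0.03 0;0 0 0 0.06 0 -0.07 0;0 0 0 0.06 0 -0.11 0;0 0 0 0.06 0 -0.15 0;0 0 0 0.06 0.03 -0.18 0;0 0 0 0.06 0.07 -0.18 0;0 0 0 0.06 0.11 -0.18 0;0 0 0 0.06 0.11 -0.18 0")

```text
time_s: 26.78
ee_pos: [0.502, -0.0483, 0.4712]
tcp_rot: [0.136, 0.991, 0.003, 0.002]
contact_force: [-0.2, 1.6, 0.0]
gripper_width: 0.004
```

arm_command(motion="0 0 0 0.03 0.03 0 0;0 0 0 0.06 0.06 0 0;0 0 0 0.09 0.09 0 0;0 0 0 0.1 0.12 0 0;0 0 0 0.1 0.15 0 0;0 0 0 0.1 0.15 0 0;0 0 0 0.1 0.15 0 0;0 0 0 0.1 0.15 0 0")

```text
time_s: 27.45
ee_pos: [0.4465, 0.1147, 0.4701]
tcp_rot: [0.143, 0.99, -0.0, 0.0]
contact_force: [0.6, 0.0, -0.7]
gripper_width: 0.002
```

```bash
python3 chk.py; python3 -c "
from h import *
c=capture('side');cv2.imwrite('pics/l.png',cv2.resize(c['frame'][120:320,270:470],(600,600),interpolation=cv2.INTER_CUBIC))
w=cloud(c);L=(w-[.547,-.034,0])@R.from_euler('z',-.283).as_matrix()
m=(abs(L[...,0])<.05)&(L[...,1]>.08)&(L[...,1]<.21)&(L[...,2]>.09)&(L[...,2]<.22);print('tray',m.sum(),L[m].max(0))
m=(abs(L[...,1])<.008)&(abs(L[...,0])<.03)&(L[...,2]>.078)&(L[...,2]<.12);print('bar',L[m].min(0),L[m].max(0),np.median(L[m],0))"
```

```text
t 27.45 pos [0.4465 0.1147 0.4701] yaw 73.6 F [ 0.6  0.  -0.7] g 0.002
turn [-0.   0.  -0.2] shift [-0.1572 -0.2592  0.1783]
clutch 109 [ 0.02947118 -0.1550576   0.10345649] [ 0.0545207  -0.13309487  0.12536164] [ 0.04358927 -0.14699876  0.11675789]
tray 1137 [0.04985041 0.20236911 0.13150926]
bar [-0.02774755 -0.00712703  0.07800608] [0.0276048  0.00724797 0.089496  ] [ 0.0009612  -0.00189125  0.0838074 ]
```

View pics/l.png

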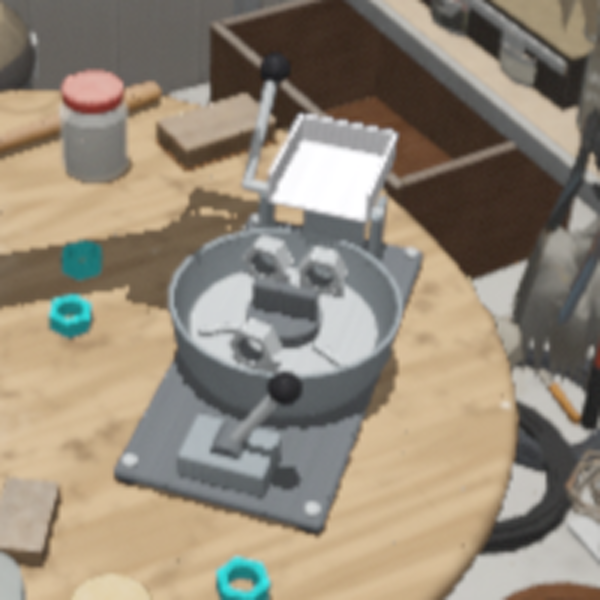

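The picture shows three nuts in the bowl at (268, 262), (322, 272) and (257, 345). The rotor bar is in line with tumbler x, the tray is level and empty, the clutch lever is fully over, the bystanders haven't moved and the arm is clear.

```bash
python3 -c "
from plant import *
print(sign_off())"
```

```text
the job is handed in; nothing more can be done
None
```

The job is handed in at about 27.5 s of the 67 s allowed, and the last checks showed every end condition met. The sign-off itself reports no verdict.

- **Rotor:** I turned it anticlockwise about 73° by the bar while pressing, and it dropped 12 mm over the key. The bar top then measured about 0.086 m, and the bar lay at -16.2° against a tumbler yaw of about -16°.
- **Nuts:** Tipping the tray slid all three nuts out, but one stayed wedged upright on the other two against the tray lip. Jogging the tray did not free it. I let the tray down, picked that nut up, set it in the free half of the bowl, and tipped the empty tray again to about 0.7 rad so that step 2 would be met. It came back down level.
- **Clutch:** I pushed it until the force rose at its stop. The ball measured about 43 mm to tumbler +x, where 41 mm is expected at full travel.

**Final picture:** Three nuts are in the bowl, some leaning rather than flat but looking at rest. The rotor is home, the tray level, the jars, block and offcut in view look unmoved, and the arm is clear with no contact force beyond noise.

**Uncertain:** I can't tell whether step 2 counted at the first tip or only at the second. I didn't measure the nuts' speed, and I judged the bystanders by eye only.

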